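# Complete the sample row and dial in the batch code

### The arm

A 6-joint arm with a two-finger parallel gripper is mounted at the origin on a cart in front of the work surface, level with it; the furniture and walls round the work are solid. World frame = base frame: x ahead of the robot, y to its left, z up, the work surface at z = 0. Lengths are in m, angles in rad, forces in N, time in s.
With the tool pointing down it reaches from about 0.25 to 0.775 m from the base axis. Payload 4 kg.
Tool frame: the origin (TCP) lies at the very end of the fingers, on their centre line; the grasp point (between the pads) lies r.grasp_offset behind it (r.grasp_offset is the distance from the TCP to the grasp point, in m); z points along the fingers, x is the direction in which the jaws open and shut, and the axes are right-handed (so a half turn about z gives the same grasp; the last joint's range is limited). The gripper opens to 85 mm and grips with 20 to 120 N. Pads are 22 mm wide; open, the fingers measure 114 mm over their backs; the gripper's body (76 mm by 85 mm) begins 54 mm behind the grasp point. The pads swing forward as they close: fully open they stand 13 mm farther back than shut.
Start: joints at [-1.401, 0.087, 1.371, -0, 1.684, -0.103], TCP at [0.148, -0.53, 0.2] pointing down, gripper open.
Joint ranges: [-3.1, 3.1], [-0.76, 2.03], [0.27, 2.55], [-1.08, 4.22], [0.17, 2.65], [-2.57, 2.57]. Speed limits (rad/s): [2.79, 2.79, 3.14, 3.14, 3.14, 3.14].

### API

Orientations are given as a rotation vector (axis times angle).
In Python, from plant import r gives the robot as it stands.
- The arm moves only by the tool play_rows, never from a script. Its argument "steps" is a list of rows, each a list of 3 entries, a list of its own where there are three numbers: the shift along the tool's x, y, z in m, then the turn, a rotation vector about the tool's x, y, z in rad, then the opening, from -1 (shut) to 1 (fully open), so that 0 is half open. In form: [[[x, y, z], [rx, ry, rz], jaw], ...]. A call has 1 to 5 rows; each row shifts and turns the commanded pose from where the row before left it, along the tool's axes as they then stand; what a row does not reach is not made up. A row lasts 1/10 s, in which the tool goes at most 50 mm and 8.59 degrees, less where a joint would pass 70% of its speed; a pose out of reach is approached as far as the arm can. A call is refused whole if a number of a shift passes 0.05 or a number of a turn 0.15, either way. A call with a gripper value outside its range is refused whole. The fingers move at their own pace and stop on an object; "force" is the grip in N (left out, the last holds). Time passes only in rows, so rows that do not move let the fingers close. It gives the time, the measured TCP pose, the force and the opening at its end, in the units of the state.
- r.get_obs(): the state, without advancing time (a new reading comes with each control period).
- r.snapshot(name): name is "side" or "top"; returns a dict with "image" (420x560x3 uint8, blue, green, red), "range_z" (420x560 float32, m along the optical axis (not along the pixel's ray), 0 where there is no reading), "camera_matrix" (3x3 intrinsics, pixels), "R" (3x3) and "t" (3): a world point X has camera coordinates R X + t. Camera axes: x right, y down, z forward; pixel columns grow to the right and rows downward; lengths in m; the calibration is good to about 2 mm. A picture is of the moment at which its call begins.
- r.job_done(): hands the job in, once; it reports no verdict.
Trained networks look in a picture, given as the dict that the camera call returned (one of the last four; its "shot" number tells which), for a name from the list of things; names that differ only in an ending like _2 or _b are one class to them, and where a whole thing is asked for, a point or a joint stands for the part that bears it (a point fixed in the world has none). Each returns a list of dicts, best first, with "confidence" (0 to 1); they miss things now and then, are a little off and sometimes report something else, mostly with a low value. They report only what shows in the picture. A call takes as long as a camera call. They do not tell look-alikes from the thing itself.
- r.masks_of(target, picture): "mask" (420x560 bool, what is visible of it) and "at" ([column, row] in pixels, amid what is visible of it).
The state is a dict: "clock": time; "joints": joint angles; "dq": joint speeds; "effort": joint torques, N m; "ee_pos": TCP position; "eef_rot": TCP orientation; "ft_force": force on the tool from outside, world axes, zero at the start; "moment": the same for the moment, N m; "opening": finger opening in m.
Only numpy, scipy, OpenCV 4.12 (cv2) and the standard library are available. Lean on these libraries where they do the work, as an engineer would, in place of code of your own. Each camera call takes 0.05 s, during which the arm holds its last target. There are 200 camera calls.

### The job

Get the sample batch ready: stand the loose sample cup upright on the marked free place of the low shelf, so that the three cups form one neat row, and leave the two cups already there where they stand. Dial the batch code 3 - 5 - 2 on the thumbwheel bank, read from left to right as the robot sees it: on each wheel the face with that many pips must look squarely up. Do not tip a cup or push the label roll, timer or marker away.

Things in the scene. Friction and masses are not known exactly. Their poses are not given: they have to be found in the camera images.
- preset_bank: fixed grey thumbwheel bank, box 140 (x) x 184 (y) x 62 mm, open above; origin at the centre of its underside, x away from the robot, y to its left, yaw varies. Three white wheels side by side, 58 mm apart, turn on one axle along y. Grey ribs 10 mm wide between and beside the wheels reach 84 mm up. The number set on a wheel is the face that looks straight up
- wheel_left (a joint): hinge of the left (+y) wheel: 0 = one-pip face straight up, n pips up at (n-1)*1.047 rad; range -0.2 to 5.44 with stops. Grows as the wheel's top moves away from the robot (bank +x). Stiff friction hinge, no detents: about 4 N at a grip bar turns it, it stays where it is left
- wheel_middle (a joint): hinge of the middle wheel: 0 = one-pip face straight up, n pips up at (n-1)*1.047 rad; range -0.2 to 5.44 with stops. Grows as the wheel's top moves away from the robot (bank +x). Stiff friction hinge, no detents: about 4 N at a grip bar turns it, it stays where it is left
- wheel_right (a joint): hinge of the right (-y) wheel: 0 = one-pip face straight up, n pips up at (n-1)*1.047 rad; range -0.2 to 5.44 with stops. Grows as the wheel's top moves away from the robot (bank +x). Stiff friction hinge, no detents: about 4 N at a grip bar turns it, it stays where it is left
- wheel_left_axle (a point): centre of the left wheel, on the axle, 64 mm above the worktop. All wheels are alike: six-sided, 30 mm wide (y), flat faces 30 mm from the axle with 1 to 6 black pips like a die; the face with one pip more follows on the robot's side of each face
- wheel_middle_axle (a point): centre of the middle wheel, on the axle, 64 mm up. On the six edges between faces (30 degrees either side of each face's middle) every wheel has a radial paddle 6 mm thick, 30 mm wide, ending in a round grey grip bar along y, 10 mm in diameter, its centre 54 mm and its outside 59 mm from the axle; push a grip bar with a fingertip to turn the wheel
- wheel_right_axle (a point): centre of the right wheel, on the axle, 64 mm above the worktop
- cup_shelf: fixed low shelf, grey board 80 (x) x 200 (y) mm on dark end panels, board top 45 mm up, a dark rail 4 mm thick on its back edge 9 mm above the board; origin on the worktop under its centre, x away from the robot, y along the row, yaw varies. Three places for cups, 62 mm apart along y, 5 mm nearer the robot than the board's middle
- free_place: flat black disc 46 mm across on the shelf board (nothing to feel) that marks the one free place of the row, at the left, middle or right; origin at its centre
- loose_cup: closed white sample cup with a screw lid, 50 mm in diameter at the lid, 58 mm tall, about 60 g, the lid is the top 10 mm, the body below it 44 mm across; stands upright on the worktop in front of the shelf; origin at the centre of its underside
- row_cup_1: same kind of cup, already standing in the row on the shelf
- row_cup_2: same kind of cup, already standing in the row on the shelf
- label_roll: bystander: roll of white labels, 61 mm across, 30 mm tall, lying on the worktop
- timer: bystander: flat white countdown timer, 62 x 62 x 19 mm, on the worktop
- marker: bystander: marker pen 137 mm long, 12 mm thick, lying on the worktop; its length along its y axis
There are look-alikes about, which are no part of the job. What is shaped like the row_cup_1 but black is not meant.

How it is judged:
By the outcome, as a careful person would: the job done as asked, in the order asked, and still so for the second after the job is handed in, with the robot touching nothing.
It also fails if it takes over 72 s, if anything falls off the work surface, if the arm or the gripper's body presses on something with over 40 N, if the wrist force passes 120 N, or if a joint passes its speed limit or range.

## Working session

There is one attempt and no reset: what is moved stays moved. The work goes in short steps, Python scripts to look and compute and a tool call to move; the robot and the scene stay as the last step left them, time stands still between calls to the robot, and variables do not carry over. Pictures are saved under pics/ and viewed, about 8 in all and at most 12, crops included, and the job is handed in when it is done.

Besides the shell and the picture viewer there is one more tool, called after "Call:" as name(argument=value, ...) on one line, values as JSON. play_rows: Moves the arm, as the interface text tells. Its arguments: {"type":"object","properties":{"steps":{"type":"array","items":{"type":"array"}},"force":{"type":"number"}},"required":["steps"]}

```bash
mkdir -p pics; ls; cat > h.py <<'E'
import numpy as np, cv2
from plant import r
from scipy.spatial.transform import Rotation as Ro
def pts(s,mask=None):
    z=s["range_z"]; K=np.array(s["camera_matrix"]); v,u=np.nonzero((z>0)&(mask if mask is not None else z>0))
    zz=z[v,u]; c=np.stack([(u-K[0,2])/K[0,0]*zz,(v-K[1,2])/K[1,1]*zz,zz],1)
    return (c-np.array(s["t"]))@np.array(s["R"])   # R^T (c-t)
def proj(s,X):
    c=np.array(s["R"])@np.array(X)+np.array(s["t"]); p=np.array(s["camera_matrix"])@c; return p[:2]/p[2]
E
python3 - <<'E'
from h import *
o=r.get_obs(); print({k:np.round(v,3) for k,v in o.items()}, r.grasp_offset)
for n in("top","side"):
    s=r.snapshot(n); cv2.imwrite(f"pics/{n}0.png",s["image"])
    print(n,np.round(-np.array(s["R"]).T@np.array(s["t"]),3))
    for t in ["preset_bank","cup_shelf","free_place","loose_cup","label_roll","timer","marker","wheel_left"]:
        for d in r.masks_of(t,s):
            P=pts(s,d["mask"]); 
            if len(P): print(t,round(d["confidence"],2),np.round(d["at"]),len(P),np.round(np.median(P,0),3),np.round(P.min(0),3),np.round(P.max(0),3))
E
```

```text
pics
{'clock': np.float64(0.0), 'joints': array([-1.401,  0.088,  1.372,  0.   ,  1.684, -0.103]), 'dq': array([-0.001,  0.   ,  0.001, -0.001,  0.   , -0.002]), 'effort': array([ 1.0000e-03, -3.5187e+01, -3.1327e+01, -0.0000e+00,  1.1000e-02,
       -0.0000e+00]), 'ee_pos': array([ 0.148, -0.529,  0.199]), 'eef_rot': array([-2.502,  1.898,  0.003]), 'ft_force': array([ 0.302, -0.049, -0.063]), 'moment': array([-0.025, -0.017, -0.015]), 'opening': np.float64(0.085)} 0.0187
top [-0.42   0.215  1.39 ]
preset_bank 0.64 [237. 210.] 132 [0.56  0.114 0.046] [0.537 0.091 0.038] [0.583 0.135 0.055]
preset_bank 0.63 [364. 192.] 282 [ 0.511 -0.292  0.086] [ 0.484 -0.365 -0.006] [ 0.593 -0.254  0.125]
free_place 0.4 [238. 211.] 122 [0.559 0.112 0.046] [0.537 0.091 0.038] [0.583 0.133 0.055]
loose_cup 0.84 [252. 240.] 277 [0.426 0.095 0.055] [ 0.408  0.068 -0.002] [0.495 0.118 0.065]
label_roll 0.5 [371. 165.] 255 [ 0.655 -0.373  0.026] [ 0.628 -0.404 -0.002] [ 0.694 -0.344  0.038]
timer 0.54 [285. 185.] 186 [ 0.648 -0.046  0.016] [ 0.613 -0.075 -0.006] [ 0.68  -0.024  0.027]
marker 0.45 [185. 2
[... 649 characters left out ...]
-0.004] [0.46  0.124 0.062]
label_roll 0.62 [182. 148.] 404 [ 0.665 -0.364  0.027] [ 0.63  -0.427 -0.004] [ 0.694 -0.339  0.033]
label_roll 0.34 [353. 227.] 441 [0.442 0.105 0.056] [ 0.406  0.075 -0.001] [0.46  0.124 0.062]
timer 0.84 [242. 231.] 568 [ 0.654 -0.046  0.016] [ 0.621 -0.084 -0.004] [ 0.684 -0.018  0.023]
marker 0.82 [411. 298.] 293 [0.421 0.309 0.009] [ 0.368  0.263 -0.003] [0.472 0.356 0.014]
marker 0.71 [350. 227.] 468 [0.441 0.104 0.056] [ 0.379  0.05  -0.004] [0.46  0.124 0.062]
marker 0.44 [253. 149.] 3682 [ 0.52  -0.204  0.062] [ 0.419 -0.406 -0.004] [ 0.59  -0.128  0.123]
wheel_left 0.59 [260. 155.] 691 [ 0.521 -0.17   0.079] [ 0.444 -0.247  0.002] [ 0.575 -0.143  0.122]
```

```bash
python3 - <<'E'
import cv2,numpy as np
a=cv2.imread("pics/side0.png")[90:330,140:460]; cv2.imwrite("pics/s1.png",cv2.resize(a,(800,600),interpolation=cv2.INTER_CUBIC))
a=cv2.imread("pics/top0.png")[130:290,170:410]; cv2.imwrite("pics/t1.png",cv2.resize(a,(800,533),interpolation=cv2.INTER_CUBIC))
E
```

```text
(no output)
```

View pics/s1.png

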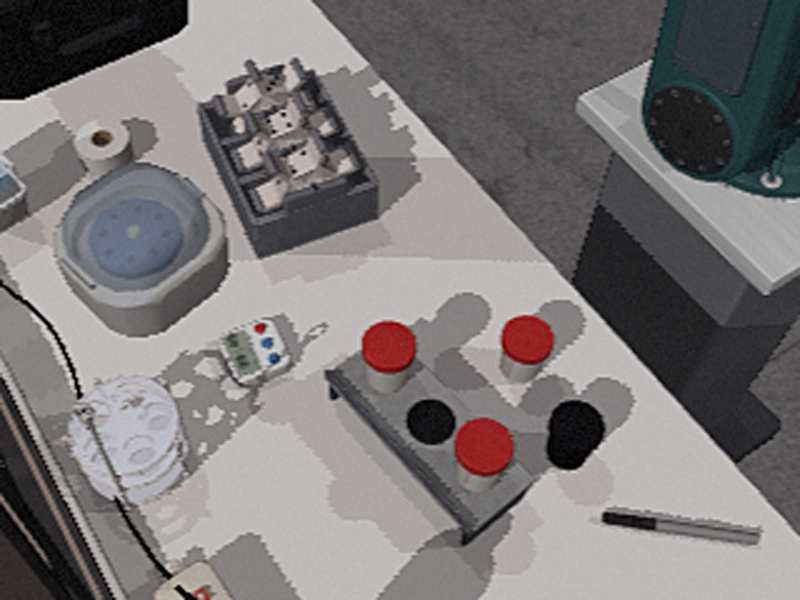

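View pics/t1.png

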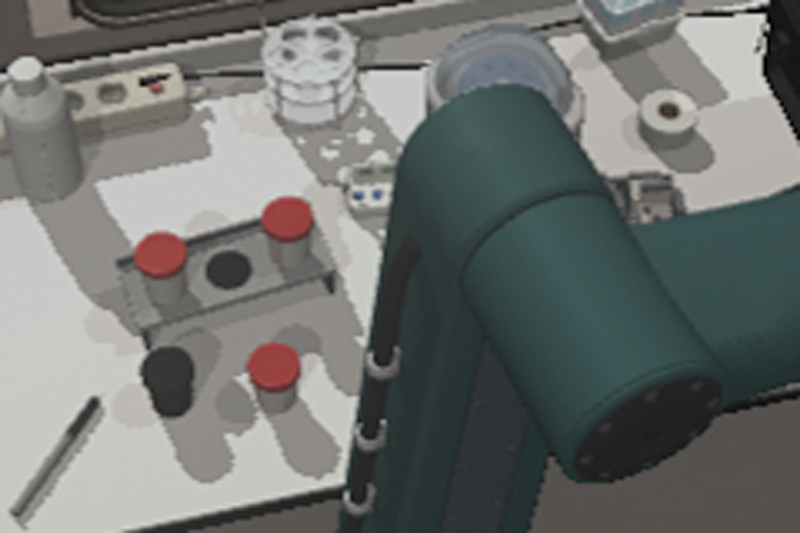

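```bash
cat >> h.py <<'E'
from scipy.optimize import least_squares
def circ(P,R,n=3):
    # robust circle centre of given radius: soft indicator fit on boundary (convex hull)
    P=P[:,:2]; c=np.median(P,0)
    for _ in range(n):
        H=cv2.convexHull(P[np.linalg.norm(P-c,axis=1)<R+.006].astype(np.float32))[:,0]
        c=least_squares(lambda q:np.linalg.norm(H-q,axis=1)-R,c,loss="soft_l1",f_scale=.001).x
    e=np.linalg.norm(H-c,axis=1)-R
    return c,e.std()
E
python3 - <<'E'
from h import *
S={n:r.snapshot(n) for n in("side","top")}
for n,s in S.items():
    P=pts(s); im=s["image"].astype(int); z=s["range_z"]; C=im[z>0]
    red=(C[:,2]>C[:,1]+50)
    q=P[red]
    for nm,c0,h in(("loose",(.436,.105),.058),("c1",(.545,.175),.103),("c2",(.575,.05),.103)):
        d=q[(np.linalg.norm(q[:,:2]-c0,axis=1)<.05)&(abs(q[:,2]-h)<.008)]
        if len(d)>20: 
            c,e=circ(d,.025); print(n,nm,len(d),np.round(c,4),np.round(d[:,:2].mean(0),4),round(np.median(d[:,2]),4),round(e,4))
    dk=(C.max(1)<50); d=P[dk&(np.linalg.norm(P[:,:2]-[.559,.118],axis=1)<.04)&(abs(P[:,2]-.045)<.004)]
    c,e=circ(d,.023);print(n,"disc",len(d),np.round(c,4),np.round(d.mean(0),4))
    if n=="side":
        d=P[(P[:,0]>.40)&(P[:,0]<.62)&(P[:,1]<-.08)&(P[:,1]>-.42)&(abs(P[:,2]-.062)<.003)]
        d2=P[(P[:,0]>.40)&(P[:,0]<.62)&(P[:,1]<-.08)&(P[:,1]>-.42)&(P[:,2]>.04)&(P[:,2]<.13)]
        for dd in(d,d2): print(len(dd),cv2.minAreaRect(dd[:,:2].astype(np.float32)))
        # orthographic height map of bank region
        print(np.histogram(d2[:,2],bins=np.arange(.04,.13,.005)))
E
```

```text
side loose 316 [0.436  0.0996] [0.4374 0.1001] 0.0571 0.0006
side c1 423 [0.554  0.1798] [0.5551 0.1808] 0.1023 0.0004
side c2 356 [0.5671 0.0565] [0.5687 0.0575] 0.102 0.0006
side disc 272 [0.5598 0.1173] [0.5603 0.117  0.045 ]
350 ((0.5068569779396057, -0.23045092821121216), (0.1842561513185501, 0.1396430879831314), 80.0057373046875)
2971 ((0.5242484211921692, -0.23353296518325806), (0.18664053082466125, 0.1780208796262741), 80.67328643798828)
(array([101, 138, 176, 483, 252,  92, 265, 286, 320, 161, 283, 105,  81,
        97,  34,  78,  19]), array([0.04 , 0.045, 0.05 , 0.055, 0.06 , 0.065, 0.07 , 0.075, 0.08 ,
       0.085, 0.09 , 0.095, 0.1  , 0.105, 0.11 , 0.115, 0.12 , 0.125]))
top loose 168 [0.4341 0.0963] [0.4341 0.0957] 0.0579 0.0014
top c1 148 [0.5532 0.1781] [0.5526 0.1767] 0.1023 0.0014
top c2 144 [0.5665 0.0522] [0.565  0.0537] 0.1024 0.0016
top disc 1 [0.5313 0.1308] [0.5402 0.1096 0.0459]
```

Call:
play_rows(steps=[[[0, 0, 0], [0, 0, -0.14], 1], [[0, 0, 0], [0, 0, -0.14], 1], [[0, 0, 0], [0, 0, -0.14], 1], [[0, 0, 0], [0, 0, -0.14], 1], [[0, 0, 0], [0, 0, -0.14], 1]])

```text
clock: 1.5
ee_pos: [0.1482, -0.5297, 0.2001]
eef_rot: [3.005, -0.917, 0.0]
ft_force: [-0.1, -0.5, 0.2]
opening: 0.0852
```

Call:
play_rows(steps=[[[0, 0, 0], [0, 0, -0.14], 1], [[0, 0, 0], [0, 0, -0.14], 1], [[0, 0, 0], [0, 0, -0.14], 1], [[0, 0, 0], [0, 0, -0.14], 1], [[0, 0, 0], [0, 0, -0.14], 1]])

```text
clock: 2.0
ee_pos: [0.1482, -0.5297, 0.2001]
eef_rot: [3.137, 0.169, 0.0]
ft_force: [-0.1, 0.1, -0.4]
opening: 0.0854
```

Call:
play_rows(steps=[[[0.025, -0.0425, 0], [0, 0, 0], 1], [[0.025, -0.0425, 0], [0, 0, 0], 1], [[0.025, -0.0425, 0], [0, 0, 0], 1], [[0.025, -0.0425, 0], [0, 0, 0], 1], [[0.025, -0.0425, 0], [0, 0, 0], 1]])

```text
clock: 2.5
ee_pos: [0.2513, -0.3038, 0.2002]
eef_rot: [3.137, 0.159, 0.001]
ft_force: [1.8, 0.2, 0.7]
opening: 0.0854
```

Call:
play_rows(steps=[[[0.025, -0.0425, 0], [0, 0, 0], 1], [[0.025, -0.0425, 0], [0, 0, 0], 1], [[0.025, -0.0425, 0], [0, 0, 0], 1], [[0.025, -0.0425, 0], [0, 0, 0], 1], [[0.025, -0.0425, 0], [0, 0, 0], 1]])

```text
clock: 3.0
ee_pos: [0.3541, -0.0796, 0.2006]
eef_rot: [3.137, 0.16, 0.003]
ft_force: [1.2, -1.3, 0.0]
opening: 0.0855
```

Call:
play_rows(steps=[[[0.025, -0.0425, 0], [0, 0, 0], 1], [[0.025, -0.0425, 0], [0, 0, 0], 1], [[0.025, -0.0425, 0], [0, 0, 0], 1], [[0.025, -0.0425, 0], [0, 0, 0], 1], [[0, 0, 0], [0, 0, 0], 1]])

```text
clock: 3.5
ee_pos: [0.4367, 0.1029, 0.1995]
eef_rot: [-3.135, -0.173, 0.001]
ft_force: [-0.5, -1.2, 0.3]
opening: 0.0857
```

```bash
cat > st.py <<'E'
from h import *
import sys
def st():
    o=r.get_obs(); M=Ro.from_rotvec(o["eef_rot"]).as_matrix()
    print("t",round(float(o["clock"]),2),"p",np.round(o["ee_pos"],4),"xang",round(np.degrees(np.arctan2(M[1,0],M[0,0])),2),"z",np.round(M[:,2],3),"F",np.round(o["ft_force"],1),"op",round(float(o["opening"]),4))
    return np.array(o["ee_pos"]),M
p,M=st()
if len(sys.argv)>3: print("to target, tool axes",np.round(M.T@(np.array(list(map(float,sys.argv[1:4])))-p),4))
E
python3 st.py .4355 .0985 .2
```

```text
t 3.5 p [0.4367 0.1029 0.1995] xang 6.32 z [-0.001  0.002 -1.   ] F [-0.5 -1.2  0.3] op 0.0857
to target, tool axes [-0.0016  0.0042 -0.0005]
```

Call:
play_rows(steps=[[[0.001, 0, 0.04], [0, 0, 0], 1], [[0, 0, 0.04], [0, 0, 0], 1], [[0, 0, 0.03], [0, 0, 0], 1], [[0, 0, 0], [0, 0, 0], 1], [[0, 0, 0], [0, 0, 0], 1]])

```text
clock: 4.0
ee_pos: [0.4367, 0.0974, 0.0906]
eef_rot: [3.137, 0.159, -0.0]
ft_force: [-0.2, 0.4, 0.1]
opening: 0.0856
```

```bash
python3 st.py .4355 .0985 .01; python3 - <<'E'
from h import *
s=r.snapshot("top"); cv2.imwrite("pics/t2.png",s["image"])
np.savez("pics/t2.npz",P=pts(s))
a=s["image"][150:230,320:430]; cv2.imwrite("pics/t2c.png",cv2.resize(a,(800,582),interpolation=cv2.INTER_CUBIC))
s=r.snapshot("side"); a=s["image"][105:195,210:300]; cv2.imwrite("pics/s2c.png",cv2.resize(a,(600,600),interpolation=cv2.INTER_CUBIC))
E
```

```text
t 4.0 p [0.4367 0.0974 0.0906] xang 5.8 z [-0. -0. -1.] F [-0.2  0.4  0.1] op 0.0856
to target, tool axes [-0.0011 -0.0012  0.0806]
```

View pics/t2c.png

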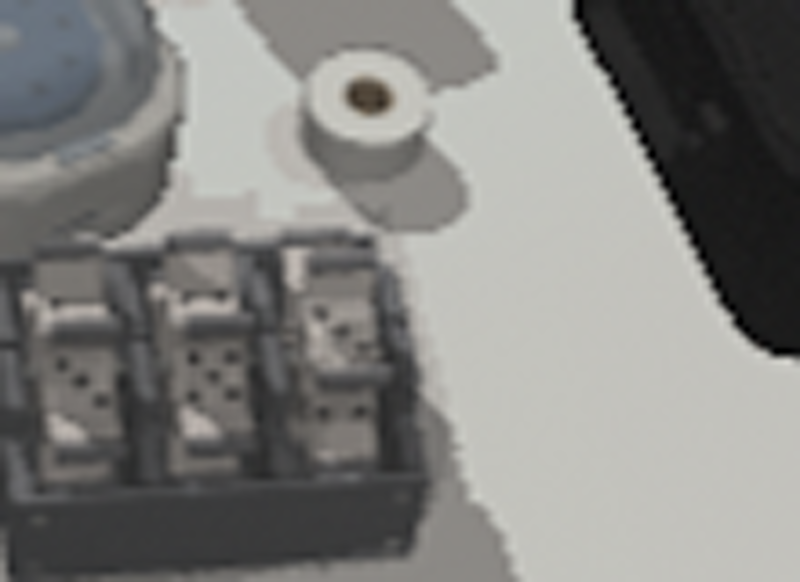

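View pics/s2c.png

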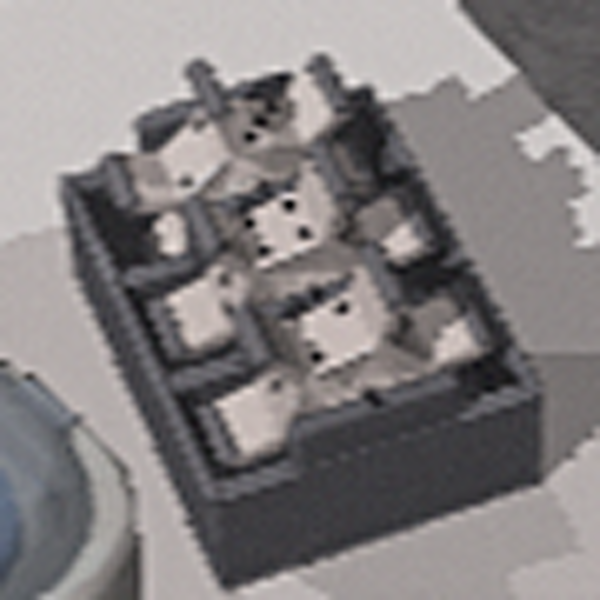

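Call:
play_rows(steps=[[[-0.001, -0.001, 0.04], [0, 0, 0], 1], [[0, 0, 0.04], [0, 0, 0], 1], [[0, 0, 0], [0, 0, 0], 1], [[0, 0, 0], [0, 0, 0], -1], [[0, 0, 0], [0, 0, 0], -1]], force=35)

```text
clock: 4.6
ee_pos: [0.4384, 0.099, 0.0134]
eef_rot: [-3.137, -0.16, -0.009]
ft_force: [-0.1, 0.3, 0.4]
opening: 0.0589
```

Call:
play_rows(steps=[[[0, 0, 0], [0, 0, 0], -1], [[0, 0, 0], [0, 0, 0], -1], [[0, 0, 0], [0, 0, 0], -1], [[0, 0, 0], [0, 0, 0], -1]])

```text
clock: 5.0
ee_pos: [0.4383, 0.0991, 0.0135]
eef_rot: [-3.137, -0.16, -0.01]
ft_force: [-1.7, -0.1, 6.1]
opening: 0.0483
```

```bash
python3 st.py .560 .1172 .2; python3 - <<'E'
from h import *
# bank frame: fit wheel angles from side+top depth
P1=pts(r.snapshot("side")); P2=np.load("pics/t2.npz")["P"]
c=np.array([.5069,-.2305]); y=np.radians(-10); X=np.array([np.cos(y),np.sin(y)]);Y=np.array([-np.sin(y),np.cos(y)])
def sd(P,k,dx=0,dz=0):  # wheel cross-section points
    b=np.stack([(P[:,:2]-c)@X-dx,(P[:,:2]-c)@Y,P[:,2]-.064-dz],1)
    m=(abs(b[:,1]-k*.058)<.014)&(np.hypot(b[:,0],b[:,2])<.063)&(b[:,2]>-.01); return b[m][:,[0,2]]
def dist(q,a):
    # a: angle (rad, + = top to +x) offset of a face from up; distance to surface of hexagon U paddles U bars
    rr=np.hypot(*q.T); ph=np.arctan2(q[:,0],q[:,1])-a
    pf=(ph+np.pi/6)%(np.pi/3)-np.pi/6     # rel nearest face
    pp=ph%(np.pi/3)-np.pi/6               # rel nearest paddle
    hexd=rr*np.cos(pf)-.030
    u,v=rr*np.cos(pp),rr*np.sin(pp)
    pad=np.maximum(abs(v)-.003,np.maximum(u-.054,0)); bar=np.hypot(u-.054,v)-.005
    return np.minimum(np.minimum(hexd,pad),bar)
for nm,P in(("side",P1),("top",P2),("both",np.vstack([P1,P2]))):
  for k,w in((1,"left"),(0,"mid"),(-1,"right")):
    q=sd(P,k); A=np.radians(np.arange(-30,30,.5)); C=[np.mean(np.minimum(abs(dist(q,a)),.006)) for a in A]
    i=np.argmin(C); print(nm,w,len(q),np.degrees(A[i]).round(1),"cost",np.round(C[i]*1e3,2),"worst",np.round(max(C)*1e3,2))
E
```

```text
t 5.0 p [0.4383 0.0991 0.0135] xang 5.85 z [ 0.006  0.    -1.   ] F [-1.7 -0.1  6.1] op 0.0483
to target, tool axes [ 0.1241 -0.0056 -0.1857]
side left 565 11.0 cost 1.53 worst 4.79
side mid 498 9.5 cost 1.5 worst 4.81
side right 378 -19.0 cost 1.62 worst 4.48
top left 268 11.5 cost 2.09 worst 4.75
top mid 278 10.0 cost 2.25 worst 4.69
top right 277 -17.5 cost 2.46 worst 4.7
both left 833 11.0 cost 1.71 worst 4.77
both mid 776 9.5 cost 1.77 worst 4.77
both right 655 -18.5 cost 1.99 worst 4.57
```

Call:
play_rows(steps=[[[0, 0, 0], [0, 0, 0], -1], [[0, 0, 0], [0, 0, 0], -1], [[0, 0, 0], [0, 0, 0], -1]])

```text
clock: 5.35
ee_pos: [0.4383, 0.0991, 0.0135]
eef_rot: [-3.137, -0.16, -0.01]
ft_force: [-1.0, 0.3, 5.3]
opening: 0.0486
```

```bash
python3 st.py .560 .1172 .2
```

```text
t 5.35 p [0.4383 0.0991 0.0135] xang 5.85 z [ 0.006  0.    -1.   ] F [-1.   0.3  5.3] op 0.0486
to target, tool axes [ 0.1241 -0.0056 -0.1857]
```

Call:
play_rows(steps=[[[0, 0, -0.03], [0, 0, 0], -1], [[0, 0, -0.04], [0, 0, 0], -1], [[0, 0, -0.04], [0, 0, 0], -1], [[0, 0, 0], [0, 0, 0], -1]])

```text
clock: 5.75
ee_pos: [0.4409, 0.0994, 0.1288]
eef_rot: [-3.137, -0.16, -0.026]
ft_force: [0.8, 1.6, 0.7]
opening: 0.0484
```

Call:
play_rows(steps=[[[0.03, -0.0015, 0], [0, 0, 0], -1], [[0.04, -0.002, 0], [0, 0, 0], -1], [[0.04, -0.002, 0], [0, 0, 0], -1], [[0.015, 0, 0], [0, 0, 0], -1], [[0, 0, 0], [0, 0, 0], -1]])

```text
clock: 6.25
ee_pos: [0.5612, 0.1171, 0.1198]
eef_rot: [3.137, 0.16, 0.001]
ft_force: [-0.5, -0.2, -0.5]
opening: 0.0481
```

Call:
play_rows(steps=[[[0, 0, 0], [0, 0, 0], -1], [[0, 0, 0], [0, 0, 0], -1]])

```text
clock: 6.45
ee_pos: [0.5586, 0.117, 0.1203]
eef_rot: [3.137, 0.16, -0.0]
ft_force: [0.1, -0.5, -0.5]
opening: 0.0484
```

```bash
python3 st.py .560 .1172 .0595; python3 - <<'E'
from h import *
s=r.snapshot("side"); a=s["image"][180:320,240:420]; cv2.imwrite("pics/s3.png",cv2.resize(a,(770,600),interpolation=cv2.INTER_CUBIC))
E
```

```text
t 6.45 p [0.5586 0.117  0.1203] xang 5.85 z [-0. -0. -1.] F [ 0.1 -0.5 -0.5] op 0.0484
to target, tool axes [ 0.0015 -0.      0.0608]
```

View pics/s3.png

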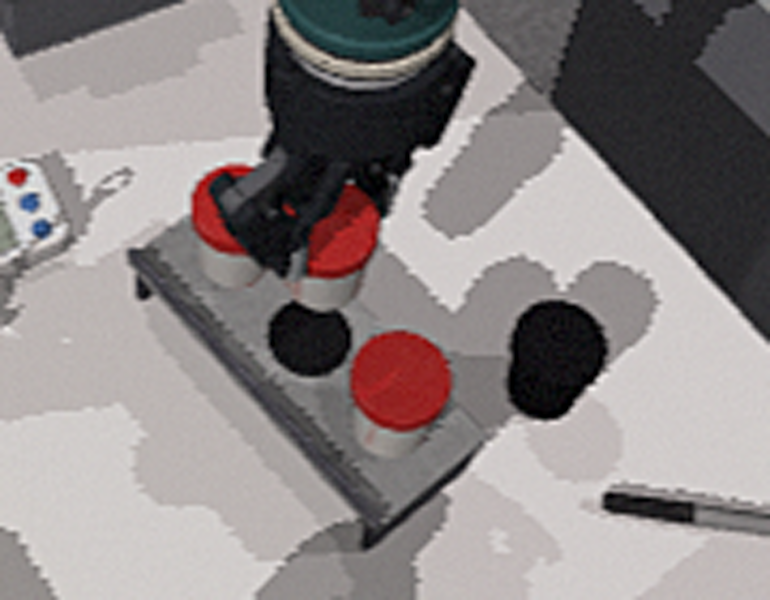

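```bash
python3 - <<'E'
from h import *
s=r.snapshot("side");P=pts(s); C=s["image"].astype(int)[s["range_z"]>0]
red=C[:,2]>C[:,1]+50
q=P[red&(np.linalg.norm(P[:,:2]-[.56,.117],axis=1)<.045)&(P[:,2]>.135)&(P[:,2]<.19)]
print(len(q),np.percentile(q[:,2],[5,25,50,75,95]).round(4))
t=q[q[:,2]>np.percentile(q[:,2],75)-.004]; print(circ(t,.025))
A=np.c_[t[:,:2],np.ones(len(t))]; print(np.linalg.lstsq(A,t[:,2],rcond=None)[0])
E
```

```text
250 [0.1596 0.1633 0.1644 0.1656 0.1673]
(array([0.56046418, 0.11718785]), np.float64(0.0012260537529457086))
[ 0.00755146 -0.01893745  0.16316928]
```

Call:
play_rows(steps=[[[0, 0, 0.03], [0, 0, 0], -1], [[0, 0, 0.02], [0, 0, 0], -1], [[0, 0, 0.008], [0, 0, 0], -1], [[0, 0, 0.004], [0, 0, 0], -1], [[0, 0, 0], [0, 0, 0], -1]])

```text
clock: 7.05
ee_pos: [0.5595, 0.1171, 0.0593]
eef_rot: [3.137, 0.16, 0.002]
ft_force: [0.0, 0.2, -0.7]
opening: 0.0484
```

```bash
python3 st.py .560 .1172 .0585
```

```text
t 7.05 p [0.5595 0.1171 0.0593] xang 5.85 z [ 0.001  0.    -1.   ] F [ 0.   0.2 -0.7] op 0.0484
to target, tool axes [ 0.0005 -0.0001  0.0008]
```

Call:
play_rows(steps=[[[0, 0, 0.001], [0, 0, 0], -1], [[0, 0, 0], [0, 0, 0], -1], [[0, 0, 0], [0, 0, 0], 0.4], [[0, 0, 0], [0, 0, 0], 0.4], [[0, 0, 0], [0, 0, 0], 0.4]])

```text
clock: 7.55
ee_pos: [0.5595, 0.117, 0.0569]
eef_rot: [3.137, 0.16, -0.0]
ft_force: [-0.3, 0.6, -0.4]
opening: 0.0599
```

Call:
play_rows(steps=[[[0, 0, 0], [0, 0, 0], 0.4], [[0, 0, -0.01], [0, 0, 0], 0.5], [[0, 0, -0.02], [0, 0, 0], 0.5], [[0, 0, -0.04], [0, 0, 0], 0.5], [[0, 0, -0.05], [0, 0, 0], 0.5]])

```text
clock: 8.05
ee_pos: [0.5579, 0.1169, 0.1764]
eef_rot: [3.137, 0.16, -0.008]
ft_force: [0.6, 0.4, -0.4]
opening: 0.0639
```

Call:
play_rows(steps=[[[0, 0, -0.04], [0, 0, 0], -1], [[-0.03, 0.04, 0], [0, 0, 0], -1], [[-0.03, 0.04, 0], [0, 0, 0], -1], [[-0.03, 0.04, 0], [0, 0, 0], -1], [[-0.03, 0.04, 0], [0, 0, 0], -1]])

```text
clock: 8.55
ee_pos: [0.4554, -0.0556, 0.2181]
eef_rot: [3.137, 0.162, 0.003]
ft_force: [0.3, -0.8, 1.1]
opening: -0.0
```

```bash
python3 st.py; python3 - <<'E'
from h import *
s=r.snapshot("side");P=pts(s); C=s["image"].astype(int)[s["range_z"]>0]
red=C[:,2]>C[:,1]+50
for c0 in((.554,.180),(.567,.0565),(.56,.117)):
    q=P[red&(np.linalg.norm(P[:,:2]-c0,axis=1)<.04)&(abs(P[:,2]-.103)<.006)]
    print(len(q),circ(q,.025),np.median(q[:,2]))
s=r.snapshot("side"); top=r.snapshot("top")
def up(a,k): return cv2.resize(a,None,fx=k,fy=k,interpolation=cv2.INTER_CUBIC)
a=up(s["image"][105:195,210:300],4.4); b=up(top["image"][175:235,315:380],6)
a=cv2.resize(a,(396,396)); b=cv2.resize(b,(396,366))
o=np.zeros((396,800,3),np.uint8); o[:396,:396]=a; o[:366,400:796]=b; cv2.imwrite("pics/w1.png",o)
# rectified faces: expected angles
E
```

```text
t 8.55 p [ 0.4554 -0.0556  0.2181] xang 5.9 z [ 0.002 -0.001 -1.   ] F [ 0.3 -0.8  1.1] op -0.0
414 (array([0.55362386, 0.17977085]), np.float64(0.0005030938732359765)) 0.1023590056435838
349 (array([0.56689699, 0.05670749]), np.float64(0.0007378963906294483)) 0.10212642089542921
383 (array([0.55806144, 0.11712792]), np.float64(0.0006131482303122674)) 0.10216346252092377
```

View pics/w1.png

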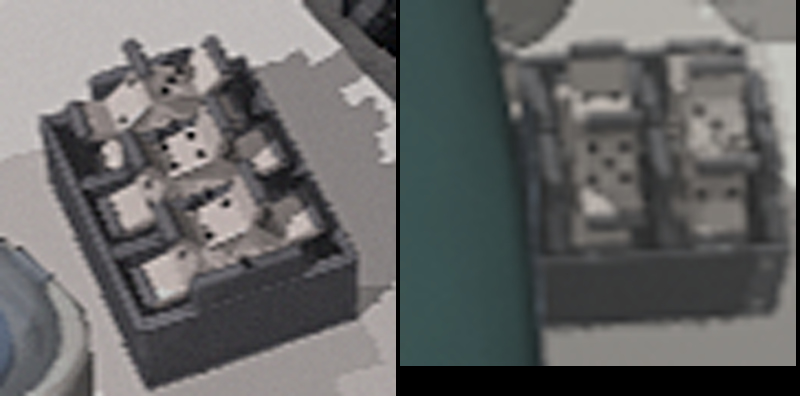

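Call:
play_rows(steps=[[[0, 0, 0], [0, 0, 0.139], -1], [[0, 0, 0], [0, 0, 0.139], -1], [[0.013, 0.035, 0], [0, 0, 0], -1], [[0.013, 0.035, 0], [0, 0, 0], -1], [[0.013, 0.035, 0.02], [0, 0, 0], -1]])

```text
clock: 9.2
ee_pos: [0.4795, -0.1651, 0.2007]
eef_rot: [3.128, -0.271, 0.012]
ft_force: [0.7, 0.8, 0.7]
opening: 0.0004
```

Call:
play_rows(steps=[[[0, 0, 0.04], [0, 0, 0], -1], [[0, 0, 0], [0, 0, 0], -1], [[0, 0, 0], [0, 0, 0], -1]])

```text
clock: 9.5
ee_pos: [0.4765, -0.1633, 0.1569]
eef_rot: [-3.128, 0.274, 0.003]
ft_force: [-0.1, -0.7, 0.7]
opening: -0.0002
```

```bash
cat > bk.py <<'E'
from h import *
c=np.array([.5069,-.2305]); yw=np.radians(-10); X=np.array([np.cos(yw),np.sin(yw)]);Y=np.array([-np.sin(yw),np.cos(yw)])
def bs():
    o=r.get_obs(); p=np.array(o["ee_pos"]); M=Ro.from_rotvec(o["eef_rot"]).as_matrix()
    print("t",round(float(o["clock"]),2),"bank xyz mm",np.round(1e3*np.array([(p[:2]-c)@X,(p[:2]-c)@Y,p[2]]),1),"xang",round(np.degrees(np.arctan2(M[1,0],M[0,0])),2),"F bank",np.round([o["ft_force"][:2]@X,o["ft_force"][:2]@Y,o["ft_force"][2]],1))
def dist(q,a):
    rr=np.hypot(*q.T); ph=np.arctan2(q[:,0],q[:,1])-a
    pf=(ph+np.pi/6)%(np.pi/3)-np.pi/6; pp=ph%(np.pi/3)-np.pi/6
    u,v=rr*np.cos(pp),rr*np.sin(pp)
    return np.minimum(np.minimum(rr*np.cos(pf)-.030,np.maximum(abs(v)-.003,np.maximum(u-.054,0))),np.hypot(u-.054,v)-.005)
def fit(P,nm):
  for k,w in((1,"left"),(0,"mid"),(-1,"right")):
    b=np.stack([(P[:,:2]-c)@X,(P[:,:2]-c)@Y,P[:,2]-.064],1)
    q=b[(abs(b[:,1]-k*.058)<.014)&(np.hypot(b[:,0],b[:,2])<.066)&(b[:,2]>-.01)][:,[0,2]]
    f=lambda v:np.clip(dist(q-v[1:],v[0]),-.006,.006)
    best=min((least_squares(f,[np.radians(a),0,0],loss="soft_l1",f_scale=.001) for a in range(-30,30,6)),key=lambda s:s.cost)
    f1=lambda v:f([v[0],0,0]); b1=min((least_squares(f1,[np.radians(a)],loss="soft_l1",f_scale=.001) for a in range(-30,30,6)),key=lambda s:s.cost)
    print(nm,w,len(q),"free",np.degrees(best.x[0]).round(1),np.round(best.x[1:]*1e3,1),"cost",np.round(best.cost*1e6/len(q),2),"| fixed centre",np.degrees(b1.x[0]).round(1),np.round(b1.cost*1e6/len(q),2))
if __name__=="__main__":
    import sys
    bs()
    if len(sys.argv)>1: fit(pts(r.snapshot("side")),"side")
E
python3 bk.py; python3 -c "
from bk import *
fit(np.load('pics/t2.npz')['P'],'top')"
```

```text
t 9.5 bank xyz mm [-41.6  60.9 156.9] xang -9.99 F bank [-0.  -0.7  0.7]
top left 281 free -48.8 [0.1 0.2] cost 1.68 | fixed centre 11.3 1.68
top mid 288 free 8.4 [1.6 1. ] cost 1.72 | fixed centre 9.7 1.78
top right 289 free 41.5 [1.  0.7] cost 1.94 | fixed centre -17.4 1.97
```

Call:
play_rows(steps=[[[0, 0.003, 0.03], [0, 0, 0], -1], [[0, 0, 0.02], [0, 0, 0], -1], [[0.01, 0, 0], [0, 0, 0], -1], [[0.01, 0, 0], [0, 0, 0], -1], [[0.01, 0, 0], [0, 0, 0], -1]])

```text
clock: 10.0
ee_pos: [0.5085, -0.1732, 0.1104]
eef_rot: [3.128, -0.274, 0.009]
ft_force: [0.9, 1.0, 0.3]
opening: -0.0002
```

Call:
play_rows(steps=[[[0.01, 0, 0], [0, 0, 0], -1], [[0.005, 0, 0], [0, 0, 0], -1], [[0, 0, 0], [0, 0, 0], -1], [[0, 0, 0], [0, 0, 0], -1]])

```text
clock: 10.4
ee_pos: [0.5201, -0.1754, 0.1071]
eef_rot: [-3.129, 0.276, 0.001]
ft_force: [-0.5, -0.6, 0.2]
opening: -0.0002
```

```bash
python3 bk.py 1
```

```text
t 10.4 bank xyz mm [  3.5  56.6 107.1] xang -10.08 F bank [-0.4 -0.6  0.2]
side left 567 free 11.3 [-0.9 -0.8] cost 1.03 | fixed centre 10.9 1.12
side mid 370 free 9.6 [-0.8 -0.8] cost 1.23 | fixed centre 9.7 1.31
side right 126 free -19.0 [-0.4 -1.1] cost 0.73 | fixed centre -17.8 0.79
```

```bash
python3 - <<'E'
from h import *
s=r.snapshot("side"); a=s["image"][90:210,190:320]; cv2.imwrite("pics/s4.png",cv2.resize(a,(650,600),interpolation=cv2.INTER_CUBIC))
E
```

```text
(no output)
```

View pics/s4.png

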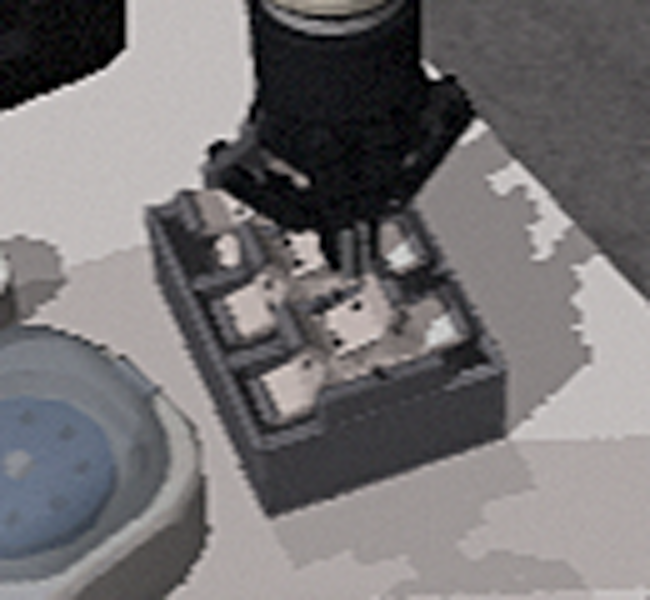

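```bash
python3 - <<'E'
from bk import *
s=r.snapshot("side")
o=r.get_obs(); q=proj(s,o["ee_pos"]); print("tcp px",q,"crop",(q-[190,90])*5, o["joints"].round(3))
for k in(1,0):
  for a in(-19,41):
    a=np.radians(a); w=c+k*.058*Y+.054*np.sin(a)*X; q=proj(s,[*w,.064+.054*np.cos(a)]); print(k,np.degrees(a),(q-[190,90])*5)
for z in (.05,.1,.107,.12,.15): print(z,((proj(s,[*o["ee_pos"][:2],z])-[190,90])*5).round())
# depth points of gripper: dark pts above .1 near
P=pts(s); d=P[(np.linalg.norm(P[:,:2]-o["ee_pos"][:2],axis=1)<.03)&(P[:,2]>.1)]
b=np.c_[(d[:,:2]-c)@X,(d[:,:2]-c)@Y,d[:,2]]; 
for lo in np.arange(.1,.2,.01):
  m=b[(b[:,2]>=lo)&(b[:,2]<lo+.01)]
  if len(m): print(round(lo,2),len(m),m.min(0).round(3),m.max(0).round(3))
E
```

```text
tcp px [259.90973476 150.65396364] crop [349.54867378 303.26981821] [-0.429  0.121  1.519 -0.     1.501 -0.252]
1 -19.0 [388.49077885 282.65662972]
1 41.0 [290.53665329 327.22434095]
0 -19.0 [346.96339573 204.31193885]
0 41.0 [251.67523645 247.4570636 ]
0.05 [354. 375.]
0.1 [350. 313.]
0.107 [350. 303.]
0.12 [349. 286.]
0.15 [346. 245.]
0.1 35 [-0.019  0.044  0.1  ] [0.032 0.074 0.11 ]
0.11 38 [-0.023  0.04   0.111] [-0.013  0.073  0.12 ]
0.12 3 [-0.019  0.051  0.12 ] [-0.017  0.068  0.121]
0.13 3 [-0.     0.06   0.138] [0.008 0.067 0.14 ]
0.14 25 [-0.012  0.062  0.14 ] [0.014 0.071 0.15 ]
0.15 36 [-0.012  0.054  0.151] [0.016 0.071 0.16 ]
0.16 31 [-0.009  0.052  0.161] [0.015 0.07  0.17 ]
0.17 26 [-0.01   0.058  0.17 ] [0.015 0.071 0.18 ]
0.18 74 [-0.023  0.048  0.18 ] [0.031 0.073 0.19 ]
0.19 88 [-0.026  0.046  0.19 ] [0.031 0.072 0.2  ]
```

Call:
play_rows(steps=[[[-0.023, 0, 0], [0, 0, 0], -1], [[-0.023, 0, 0], [0, 0, 0], -1], [[0, 0, 0.015], [0, 0, 0], -1], [[0, 0, 0.013], [0, 0, 0], -1], [[0, 0, 0], [0, 0, 0], -1]])

```text
clock: 11.05
ee_pos: [0.4732, -0.1666, 0.0767]
eef_rot: [-3.128, 0.276, 0.007]
ft_force: [-0.9, 0.3, 0.2]
opening: 0.0002
```

```bash
python3 bk.py; python3 - <<'E'
from bk import *
s=r.snapshot("side"); a=s["image"][90:210,190:320]; cv2.imwrite("pics/s5.png",cv2.resize(a,(650,600),interpolation=cv2.INTER_CUBIC))
o=r.get_obs();P=pts(s); d=P[(np.linalg.norm(P[:,:2]-o["ee_pos"][:2],axis=1)<.025)&(P[:,2]>.07)]
b=np.c_[(d[:,:2]-c)@X,(d[:,:2]-c)@Y,d[:,2]]; 
for lo in np.arange(.07,.14,.01):
  m=b[(b[:,2]>=lo)&(b[:,2]<lo+.01)]
  if len(m): print(round(lo,2),len(m),m.min(0).round(3),m.max(0).round(3))
E
```

```text
t 11.05 bank xyz mm [-44.3  57.1  76.7] xang -10.1 F bank [-0.9  0.2  0.2]
0.07 113 [-0.059  0.041  0.071] [-0.024  0.079  0.08 ]
0.08 13 [-0.055  0.05   0.08 ] [-0.023  0.071  0.084]
0.11 27 [-0.057  0.048  0.11 ] [-0.02   0.071  0.119]
0.12 35 [-0.059  0.049  0.12 ] [-0.031  0.073  0.13 ]
0.13 35 [-0.059  0.056  0.13 ] [-0.032  0.071  0.14 ]
0.14 27 [-0.056  0.061  0.14 ] [-0.027  0.071  0.15 ]
```

View pics/s5.png

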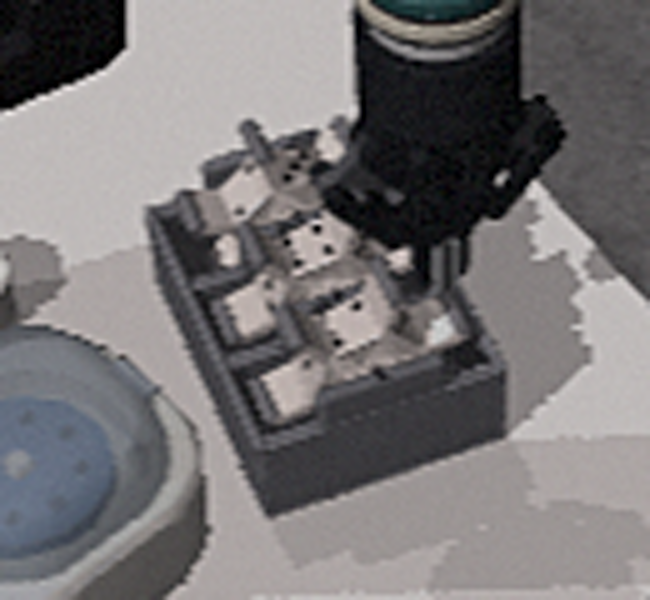

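Call:
play_rows(steps=[[[0, 0, 0.004], [0, 0, 0], -1], [[0.01, 0, 0], [0, 0, 0], -1], [[0.01, 0, 0], [0, 0, 0], -1], [[0.01, 0, 0], [0, 0, 0], -1], [[0.01, 0, 0], [0, 0, 0], -1]])

```text
clock: 11.6
ee_pos: [0.5154, -0.1746, 0.0775]
eef_rot: [3.129, -0.276, 0.002]
ft_force: [-4.3, 1.3, 3.0]
opening: 0.0001
```

Call:
play_rows(steps=[[[0.008, 0, 0], [0, 0, 0], -1], [[0, 0, 0], [0, 0, 0], -1], [[0, 0, 0], [0, 0, 0], -1]])

```text
clock: 11.9
ee_pos: [0.523, -0.1759, 0.0749]
eef_rot: [3.129, -0.276, 0.002]
ft_force: [-0.2, -0.6, -0.6]
opening: 0.0001
```

```bash
python3 bk.py 1
```

```text
t 11.9 bank xyz mm [ 6.4 56.5 74.9] xang -10.08 F bank [-0.1 -0.6 -0.6]
side left 607 free -4.4 [-1.3 -0.6] cost 1.49 | fixed centre -5.0 1.59
side mid 192 free -51.1 [-1.1 -0.6] cost 0.93 | fixed centre 9.3 1.03
side right 84 free -19.1 [ 0.1 -0.8] cost 1.04 | fixed centre 41.7 1.07
```

Call:
play_rows(steps=[[[0.004, 0, 0], [0, 0, 0], -1], [[0, 0, 0], [0, 0, 0], -1], [[0, 0, 0], [0, 0, 0], -1]])

```text
clock: 12.25
ee_pos: [0.5251, -0.1762, 0.0743]
eef_rot: [-3.129, 0.276, 0.004]
ft_force: [-3.0, 0.8, -1.3]
opening: -0.0003
```

```bash
python3 bk.py 1
```

```text
t 12.25 bank xyz mm [ 8.5 56.6 74.3] xang -10.09 F bank [-3.1  0.2 -1.3]
side left 587 free 57.4 [-1.2 -0.9] cost 1.41 | fixed centre -3.2 1.52
side mid 177 free 9.2 [-0.7 -0.4] cost 0.93 | fixed centre 9.6 0.97
side right 68 free -1.5 [ 34.1 -13.2] cost 0.9 | fixed centre -17.7 1.27
```

Call:
play_rows(steps=[[[0.003, 0, 0], [0, 0, 0], -1], [[0, 0, 0], [0, 0, 0], -1], [[-0.025, 0, 0], [0, 0, 0], -1], [[-0.01, 0, -0.03], [0, 0, 0], -1], [[0, 0.03, -0.03], [0, 0, 0], -1]])

```text
clock: 12.8
ee_pos: [0.4895, -0.1978, 0.1354]
eef_rot: [-3.128, 0.269, -0.002]
ft_force: [1.1, -0.2, 0.6]
opening: -0.0001
```

Call:
play_rows(steps=[[[-0.015, 0.028, 0], [0, 0, 0], -1], [[0, 0, 0], [0, 0, 0], -1], [[0, 0, 0], [0, 0, 0], -1]])

```text
clock: 13.1
ee_pos: [0.4707, -0.2259, 0.1359]
eef_rot: [3.129, -0.278, 0.006]
ft_force: [0.7, 0.6, 0.3]
opening: -0.0001
```

```bash
python3 bk.py 1
```

```text
t 13.1 bank xyz mm [-36.5  -1.8 135.9] xang -10.16 F bank [0.6 0.7 0.3]
side left 562 free -3.4 [-1.2 -0.9] cost 1.1 | fixed centre -3.8 1.23
side mid 514 free 10.0 [-0.6 -0.9] cost 1.03 | fixed centre 9.9 1.13
side right 401 free -18.7 [-0.1 -1. ] cost 1.19 | fixed centre -18.7 1.28
```

Call:
play_rows(steps=[[[-0.0075, 0, 0.02], [0, 0, 0], -1], [[0, 0, 0.04], [0, 0, 0], -1], [[0, 0, 0], [0, 0, 0], -1], [[0.01, 0, 0], [0, 0, 0], -1], [[0.01, 0, 0], [0, 0, 0], -1]])

```text
clock: 13.65
ee_pos: [0.4824, -0.2265, 0.0776]
eef_rot: [-3.128, 0.275, 0.002]
ft_force: [-8.1, 6.0, 11.0]
opening: -0.0002
```

Call:
play_rows(steps=[[[0.01, 0, 0], [0, 0, 0], -1], [[0.01, 0, 0], [0, 0, 0], -1], [[0.01, 0, 0], [0, 0, 0], -1], [[0.006, 0, 0], [0, 0, 0], -1], [[0, 0, 0], [0, 0, 0], -1]])

```text
clock: 14.15
ee_pos: [0.5192, -0.234, 0.0766]
eef_rot: [3.129, -0.275, 0.003]
ft_force: [-1.5, 1.2, 0.1]
opening: 0.0001
```

Call:
play_rows(steps=[[[0, 0, 0], [0, 0, 0], -1], [[0, 0, 0], [0, 0, 0], -1], [[0, 0, 0], [0, 0, 0], -1]])

```text
clock: 14.45
ee_pos: [0.5183, -0.2343, 0.0761]
eef_rot: [3.128, -0.276, 0.004]
ft_force: [0.3, -0.1, -0.4]
opening: 0.0003
```

```bash
python3 bk.py 1
```

```text
t 14.45 bank xyz mm [11.9 -1.8 76.1] xang -10.09 F bank [ 0.3 -0.  -0.4]
side left 555 free -3.6 [-1.1 -0.9] cost 1.11 | fixed centre -4.1 1.25
side mid 525 free -0.4 [-0.7 -0.8] cost 1.42 | fixed centre -0.6 1.49
side right 145 free 41.2 [-0.3 -1. ] cost 1.18 | fixed centre -17.9 1.25
```

Call:
play_rows(steps=[[[-0.01, 0, 0], [0, 0, 0], -1], [[0, 0, -0.03], [0, 0, 0], -1], [[0, 0, -0.03], [0, 0, 0], -1], [[0.017, 0.028, 0], [0, 0, 0], -1], [[0.017, 0.028, 0], [0, 0, 0], -1]])

```text
clock: 15.0
ee_pos: [0.5318, -0.2938, 0.1377]
eef_rot: [3.127, -0.274, 0.006]
ft_force: [0.5, 0.1, 0.4]
opening: 0.0002
```

Call:
play_rows(steps=[[[0, 0, 0], [0, 0, 0], -1], [[0, 0, 0], [0, 0, 0], -1]])

```text
clock: 15.2
ee_pos: [0.5305, -0.2933, 0.1346]
eef_rot: [-3.128, 0.278, 0.002]
ft_force: [-0.3, 0.6, -0.2]
opening: 0.0004
```

```bash
python3 bk.py 1
```

```text
t 15.2 bank xyz mm [ 34.1 -57.8 134.6] xang -10.15 F bank [-0.4  0.6 -0.2]
side left 560 free -3.6 [-1.1 -0.8] cost 1.08 | fixed centre -3.9 1.22
side mid 500 free -0.3 [-0.6 -0.9] cost 0.99 | fixed centre -0.4 1.08
side right 414 free -19.0 [-0.2 -1.2] cost 1.2 | fixed centre 41.0 1.33
```

Call:
play_rows(steps=[[[0.002, 0, 0.02], [0, 0, 0], -1], [[0, 0, 0.04], [0, 0, 0], -1], [[0, 0, 0], [0, 0, 0], -1], [[-0.01, 0, 0], [0, 0, 0], -1], [[-0.01, 0, 0], [0, 0, 0], -1]])

```text
clock: 15.75
ee_pos: [0.5151, -0.2899, 0.0773]
eef_rot: [3.128, -0.274, 0.009]
ft_force: [5.0, -0.2, -1.3]
opening: 0.0002
```

Call:
play_rows(steps=[[[-0.01, 0, 0], [0, 0, 0], -1], [[-0.01, 0, 0], [0, 0, 0], -1], [[-0.008, 0, 0], [0, 0, 0], -1], [[0, 0, 0], [0, 0, 0], -1], [[0, 0, 0], [0, 0, 0], -1]])

```text
clock: 16.25
ee_pos: [0.4861, -0.2859, 0.0783]
eef_rot: [3.127, -0.276, 0.004]
ft_force: [-0.8, 1.6, 8.7]
opening: 0.0001
```

```bash
python3 bk.py 1
```

```text
t 16.25 bank xyz mm [-10.8 -58.2  78.3] xang -10.1 F bank [-1.   1.4  8.7]
side left 565 free -3.7 [-1.2 -0.9] cost 1.06 | fixed centre -4.2 1.21
side mid 514 free -0.5 [-0.5 -1.1] cost 1.07 | fixed centre -0.6 1.19
side right 483 free 2.2 [-0.2 -0.9] cost 1.46 | fixed centre 2.5 1.52
```

Call:
play_rows(steps=[[[-0.003, 0, -0.002], [0, 0, 0], -1], [[0, 0, 0], [0, 0, 0], -1], [[0, 0, 0], [0, 0, 0], -1]])

```text
clock: 16.6
ee_pos: [0.4834, -0.2851, 0.0783]
eef_rot: [3.128, -0.276, 0.002]
ft_force: [1.8, -1.2, 3.9]
opening: -0.0
```

```bash
python3 bk.py 1
```

```text
t 16.6 bank xyz mm [-13.7 -57.9  78.3] xang -10.09 F bank [ 2.  -0.9  3.9]
side left 558 free -3.6 [-1.3 -0.8] cost 1.12 | fixed centre -4.1 1.24
side mid 508 free -0.2 [-0.9 -0.7] cost 1.09 | fixed centre -0.6 1.17
side right 455 free 0.4 [-0.3 -1. ] cost 1.48 | fixed centre -59.1 1.56
```

Call:
play_rows(steps=[[[0.01, 0, 0], [0, 0, 0], -1], [[0, 0, -0.03], [0, 0, 0], -1], [[0, 0, -0.03], [0, 0, 0], -1], [[0.001, -0.038, 0], [0, 0, 0], -1], [[0.001, -0.038, 0], [0, 0, 0], -1]])

```text
clock: 17.15
ee_pos: [0.508, -0.2117, 0.1369]
eef_rot: [-3.129, 0.28, 0.002]
ft_force: [-0.0, 0.4, -0.3]
opening: -0.0001
```

Call:
play_rows(steps=[[[0.001, -0.038, 0], [0, 0, 0], -1], [[0, 0, 0], [0, 0, 0], -1], [[0, 0, 0.03], [0, 0, 0], -1], [[0, 0, 0], [0, 0, 0], -1]])

```text
clock: 17.55
ee_pos: [0.5124, -0.1732, 0.1019]
eef_rot: [-3.126, 0.275, 0.017]
ft_force: [-2.3, -0.4, -1.1]
opening: -0.0001
```

```bash
python3 bk.py 1
```

```text
t 17.55 bank xyz mm [ -4.5  57.4 101.9] xang -10.06 F bank [-2.2 -0.8 -1.1]
side left 547 free -3.7 [-1.1 -1.1] cost 1.06 | fixed centre -4.0 1.22
side mid 339 free -0.6 [-0.9 -0.9] cost 1.15 | fixed centre -0.1 1.28
side right 163 free -60.2 [-0.4 -0.8] cost 0.73 | fixed centre 0.6 0.79
```

Call:
play_rows(steps=[[[0.002, 0, 0.015], [0, 0, 0], -1], [[0, 0, 0.012], [0, 0, 0], -1], [[0.005, 0, 0], [0, 0, 0], -1], [[0.005, 0, 0], [0, 0, 0], -1], [[0, 0, 0], [0, 0, 0], -1]])

```text
clock: 18.1
ee_pos: [0.5287, -0.1772, 0.0808]
eef_rot: [3.129, -0.276, 0.002]
ft_force: [-0.1, -0.1, -0.2]
opening: 0.0004
```

Call:
play_rows(steps=[[[0.002, 0, 0], [0, 0, 0], -1], [[0, 0, 0], [0, 0, 0], -1], [[0, 0, 0], [0, 0, 0], -1]])

```text
clock: 18.4
ee_pos: [0.5294, -0.1772, 0.0806]
eef_rot: [3.129, -0.276, 0.0]
ft_force: [-1.7, -0.1, 0.9]
opening: -0.0002
```

```bash
python3 bk.py 1
```

```text
t 18.4 bank xyz mm [12.9 56.4 80.6] xang -10.09 F bank [-1.7 -0.4  0.9]
side left 590 free -3.5 [-1.2 -0.9] cost 1.34 | fixed centre -4.3 1.46
side mid 216 free -0.9 [-1.  -0.9] cost 0.97 | fixed centre -0.4 1.06
side right 78 free -9.0 [ 8.7 -6. ] cost 0.53 | fixed centre 1.4 0.9
```

Call:
play_rows(steps=[[[0.004, 0, 0], [0, 0, 0], -1], [[0, 0, 0], [0, 0, 0], -1], [[0, 0, 0], [0, 0, 0], -1]])

```text
clock: 18.75
ee_pos: [0.5324, -0.1776, 0.0793]
eef_rot: [-3.129, 0.276, 0.004]
ft_force: [-5.0, 0.5, -0.5]
opening: 0.0003
```

```bash
python3 bk.py 1
```

```text
t 18.75 bank xyz mm [15.9 56.5 79.3] xang -10.09 F bank [-5.  -0.4 -0.5]
side left 581 free -0.1 [-1.1 -0.6] cost 1.4 | fixed centre -0.6 1.48
side mid 223 free -0.6 [-0.8 -0.7] cost 0.9 | fixed centre -0.4 0.97
side right 58 free -8.7 [ 8.4 -5.8] cost 0.62 | fixed centre 1.1 0.88
```

Call:
play_rows(steps=[[[-0.012, 0, 0], [0, 0, 0], -1], [[0, 0, -0.03], [0, 0, 0], -1], [[0, 0, -0.04], [0, 0, 0], -1], [[0, 0, -0.04], [0, 0, 0], -1], [[-0.03, -0.035, -0.02], [0, 0, 0], -1]])

```text
clock: 19.3
ee_pos: [0.5018, -0.1392, 0.2144]
eef_rot: [3.125, -0.282, 0.016]
ft_force: [0.9, 1.7, 0.0]
opening: -0.0001
```

Call:
play_rows(steps=[[[-0.03, -0.035, 0], [0, 0, 0], -1], [[-0.03, -0.035, 0], [0, 0, 0], -1], [[-0.02, -0.04, 0], [0, 0, 0], -1], [[0, -0.04, 0], [0, 0, 0], -1], [[0, 0, 0], [0, 0, 0], -1]])

```text
clock: 19.8
ee_pos: [0.4463, 0.0299, 0.2113]
eef_rot: [-3.127, 0.265, -0.008]
ft_force: [-0.3, -0.6, 0.1]
opening: -0.0
```

```bash
python3 bk.py 1; python3 - <<'E'
from bk import *
s=r.snapshot("side"); t=r.snapshot("top"); fit(pts(t),"top")
P=pts(s); C=s["image"].astype(int)[s["range_z"]>0]
red=C[:,2]>C[:,1]+50
for c0 in((.554,.180),(.567,.0565),(.56,.117)):
    q=P[red&(np.linalg.norm(P[:,:2]-c0,axis=1)<.04)&(abs(P[:,2]-.103)<.006)]
    if len(q)>50: print(len(q),circ(q,.025),np.median(q[:,2]))
for n,im in(("side",s),("top",t)):
  for th in("label_roll","timer","marker"):
    for d in r.masks_of(th,im)[:1]: print(n,th,np.median(pts(im,d["mask"]),0).round(3))
# rectify the upward faces (30 mm wide, 34 mm long) of each wheel: rows = bank +x up
o=[]
for im in(s,t):
  for k in(1,0,-1):
    w=[[*(c+(k*.058-j*.017)*Y+i*.017*X),.094] for i,j in((1,-1),(1,1),(-1,1),(-1,-1))]
    H=cv2.getPerspectiveTransform(np.float32([proj(im,x) for x in w]),np.float32([[0,0],[199,0],[199,199],[0,199]]))
    o.append(cv2.warpPerspective(im["image"],H,(200,200),flags=cv2.INTER_CUBIC))
g=np.vstack([np.hstack(o[:3]),np.hstack(o[3:])])
a=cv2.resize(s["image"][90:210,190:320],(200,185)); b=cv2.resize(s["image"][180:320,260:400],(200,200))
g=np.hstack([g,np.vstack([a,b,np.zeros((15,200,3),np.uint8)])])
cv2.imwrite("pics/f.png",g)
E
```

```text
t 19.8 bank xyz mm [-104.9  246.   211.3] xang -9.68 F bank [-0.2 -0.7  0.1]
side left 557 free 0.3 [-0.9 -0.9] cost 1.11 | fixed centre 0.0 1.23
side mid 517 free -0.3 [-0.8 -1.1] cost 1.07 | fixed centre -0.4 1.19
side right 473 free 0.3 [-0.2 -1.1] cost 1.04 | fixed centre -59.6 1.15
top left 288 free -0.6 [0.6 1.3] cost 1.64 | fixed centre 0.4 1.67
top mid 306 free 0.5 [1.2 0.7] cost 1.91 | fixed centre 1.0 1.94
top right 312 free -0.3 [0.9 0.8] cost 1.78 | fixed centre -0.2 1.8
424 (array([0.55413077, 0.18025013]), np.float64(0.000534816487436027)) 0.10218299730066205
351 (array([0.56726659, 0.0562057 ]), np.float64(0.0007602961594265408)) 0.10206548689528695
386 (array([0.55765934, 0.11692376]), np.float64(0.0006591093863853504)) 0.10219301123802747
side label_roll [ 0.664 -0.364  0.027]
side timer [ 0.654 -0.046  0.016]
side marker [0.43  0.301 0.009]
top label_roll [ 0.481 -0.288  0.079]
top marker [0.417 0.305 0.009]
```

View pics/f.png

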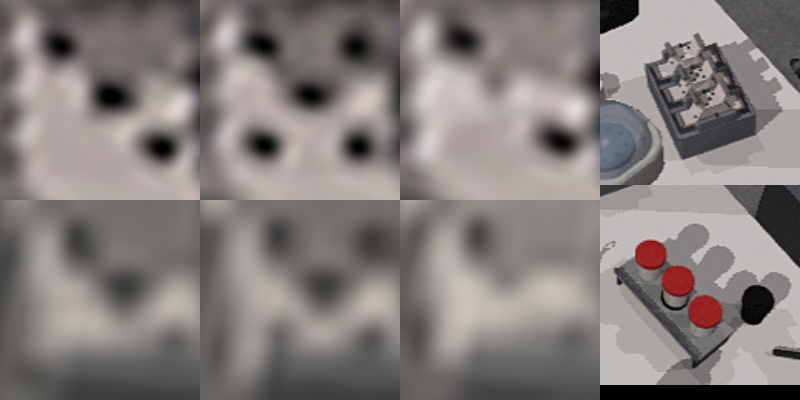

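```bash
python3 -c "
from h import *
r.job_done()"
```

```text
the job is handed in; nothing more can be done
```

The job is handed in. The cup stands in the row and the bank reads 3 - 5 - 2, and the robot's clock read about 20 s of the 72 s allowed.

**Cup:** the red-lidded loose cup stands upright on the middle place, with its lid top at the same height as its neighbours. It sits about 3 mm nearer the robot than the line through the other two cups. I left it there, judging that neat enough. The two row cups measure within 0.5 mm of where they started.

**Wheels:** I turned each wheel by its grip bars, left to right, then nudged the left one again because its first push left it about 4° short. In the final side view the upward faces show 3, 5 and 2 pips. The depth fits put each face within about 0.5° of level in the side view and about 1° in the top view.

**Checks that disagreed or are incomplete:**
- **Fingertip position:** the closed fingertips end about 30 mm short of the reported tool point. My first push at the left wheel passed above it without touching; I measured the gap and corrected for it.
- **Bystanders:** the label roll and timer read the same in the side view as at the start. The marker is unmoved in the top view, but its side-view reading differs by about 1 cm, probably because the arm partly hid it. In the top view the label roll was misidentified and the timer was not found.

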